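# Bolt the bench-pin holder to the T-slot plate

### The arm

A 6-joint arm with a two-finger parallel gripper is mounted at the origin on the work surface. World frame = base frame: x ahead of the robot, y to its left, z up, the work surface at z = 0. Lengths are in m, angles in rad, forces in N, time in s.
With the tool pointing down it reaches from about 0.3 to 0.825 m from the base axis. Payload 5.4 kg.
Tool frame: the origin (TCP) lies at the very end of the fingers, on their centre line; the grasp point (between the pads) lies 19 mm behind it; z points along the fingers, y is the line along which they close (so a half turn about z gives the same grasp; the last joint's range is limited). The gripper opens to 92 mm and grips with 3 to 60 N. Pads are 20 mm wide; open, the fingers measure 128 mm over their backs; the gripper's body (75 mm by 189 mm) begins 69 mm behind the grasp point.
Start: joints at [1.022, 0.158, 1.597, -0, 1.386, -0.21], TCP at [0.191, 0.542, 0.215] pointing down, gripper open.
Joint ranges: [-2.91, 2.91], [-0.94, 2.29], [0.18, 2.7], [-1.29, 4.43], [0.17, 2.64], [-3, 3]. Speed limits (rad/s): [2.57, 2.57, 3.14, 3.14, 3.14, 3.14].

### API

Orientations are given as a rotation vector (axis times angle).
In Python, from workcell import bot gives the robot as it stands. Calls block until the motion is done:
- bot.goto(position, orientation): joint-space move of the TCP to a pose.
- bot.line_to(position, rot=None, max_speed=0.15): straight line of the TCP; rot=None keeps the orientation; max_speed is the mean speed in m/s.
- bot.set_joints(angles): joint-space move.
- bot.set_gripper(opening, newtons=None): opening from 0.0 (shut) to 1.0 (fully open); newtons is the grip in N (None keeps the last); returns when the fingers have stopped.
- bot.hold(seconds).
- bot.inverse_kinematics(position, orientation): joint angles nearest the present ones, or None.
- bot.read_camera(name): name is "side" or "top" or "wrist"; returns a dict with "pixels" (400x640x3 uint8, blue, green, red), "fx", "fy", "cx", "cy" (pixels), "R" (3x3) and "t" (3): a world point X has camera coordinates R X + t. Camera axes: x right, y down, z forward; pixel columns grow to the right and rows downward; lengths in m; the calibration is good to about 2 mm. A picture is of the moment at which its call begins. There is no depth.
A pose or a line that the arm cannot do raises bot.MotionError and nothing moves.
- bot.job_done(): hands the job in; it is judged then, once.
Readings, each from a call of its own:
- bot.current_clock(): time.
- bot.current_joints(): joint angles.
- bot.current_joint_vel(): joint speeds.
- bot.current_effort(): joint torques, N m.
- bot.current_ee_pos(): TCP position.
- bot.current_tool_rot(): TCP orientation.
- bot.current_contact_force(): force on the tool from outside, world axes, zero at the start.
- bot.current_ft_torque(): the same for the moment, N m.
- bot.current_opening(): opening from 0.0 (shut) to 1.0 (fully open).
- bot.current_grip_force(): force on a finger pad.
Only numpy, scipy, OpenCV 4.12 (cv2) and the standard library are available. Lean on these libraries where they do the work, as an engineer would, in place of code of your own. Each camera call takes 0.05 s, during which the arm holds its last target. There are 200 camera calls.

### The job

Pick up the T-bolt, lower its head through the fork of the bench-pin holder's foot into the slot of the base plate, turn it a quarter turn (it goes clockwise) so that the head sits square under the slot's lips, and let go. Then take the hex nut and turn it clockwise until it is tight on the foot, and let go again. Leave the holder where it stands, and do not disturb the hammer, the bowl or the jar.

Things in the scene. Friction and masses are not known exactly. Their poses are not given: they have to be found in the camera images.
- plate: Fixed aluminium T-slot base plate on the bench, 300 x 110 x 26 mm. Origin: centre of its underside. The T-slot, open at both ends, runs along its x axis at y = 0: mouth 19 mm wide, lips 10 mm thick (z 16 to 26), under them a channel 36 mm wide and 10.5 mm high, its floor at z 5.5.
- holder: Loose bench-pin holder, 0.9 kg: dark steel foot 180 x 84 x 8 mm on the plate along the slot (x axis as the plate's), keyed in the slot with 2 mm side play. Its -x end is a fork: notch 21 mm wide above the slot, open to -x, from x = -30 to 30 mm. Wooden pin block 24 mm high on the foot from x = 78 to 148. Origin: underside of the foot, middle of the notch, where the bolt belongs.
- notch (a point): Point in the middle of the notch at the height of the foot's upper face (34 mm above the bench).
- bolt: Loose steel T-bolt, 77.5 mm tall, 0.22 kg with nut, standing on its head. Origin: centre of the head's underside; z up the shank (14 mm round), x along the head. Head 36 x 14 x 8 mm with stop tabs at two diagonal corners: in the slot it turns clockwise (from above) from along the slot to a stop about square. Alike after a half turn. On the channel floor its origin is at plate z 5.5.
- tang (a point): Point on the bolt's axis in the flat tang at its top, 66.5 mm above the head's underside. The tang is 24 mm long (bolt x), 10 mm thick (bolt y) and spans z = 47.5 to 77.5 mm of the bolt: grip it across its thickness. It is parallel to the head's length.
- nut: Dark hex nut captive on the bolt below the tang: 34 mm across flats, 18 mm high. Flats face its own +-y and every 60 degrees from there. Origin: centre of its underside, at first 29 mm above the head's underside, so 0.5 mm above the foot once the head rests on the channel floor.
- nut_top (a point): Centre of the nut's upper face. Turning the nut clockwise (from above) moves it down 3.5 mm per rad, against 0.15 N m friction; it stays where it is left. After about 0.85 rad relative to the bolt all play is taken up and the head is drawn 2.5 mm up against the lips; 1.15 to 1.4 rad is tight. The thread ends at 1.9 rad.
- hammer: Bystander: small hammer, 220 mm, lying on the bench.
- bowl: Bystander: steel bowl, 90 mm across, 45 mm high; origin under its centre.
- jar: Bystander: amber glass jar, 50 mm across, 60 mm high; origin under its centre.

How it is judged:
On the way, in this order (a step that is already met when the one before it is completed fails the run):
1. the bolt's head is down in the slot, in the notch of the foot, lying along the slot (within 0.35 rad) (z of bolt in the frame of plate between 0.002 and 0.0115 m and y of bolt in the frame of plate between -0.006 and 0.006 m and x of bolt in the frame of holder between -0.025 and 0.025 m and angle between bolt's own z axis and vertical below 0.2 rad and angle between the x axis of bolt and the x axis of plate, either way round below 0.35 rad), for 0.1 s.
2. the head is turned square across the slot (within 0.3 rad), under the lips, and the bolt and nut are let go (z of bolt in the frame of plate between 0.002 and 0.0115 m and y of bolt in the frame of plate between -0.006 and 0.006 m and x of bolt in the frame of holder between -0.025 and 0.025 m and angle between bolt's own z axis and vertical below 0.2 rad and angle between the x axis of bolt and the y axis of plate, either way round below 0.3 rad and contact force between the fingers and bolt below 0.3 N), for 0.2 s.
At the end, for the whole second after the job is handed in: Bolt upright (0.2 rad) in the slot within 25 mm of the notch middle, head square across the slot (0.3 rad) and drawn up under the lips (origin 6.8 mm or more above the plate underside); nut presses the foot with over 5 N; holder flat, within 20 mm of its start; all at rest (z of bolt in the frame of plate between 0.002 and 0.0115 m and y of bolt in the frame of plate between -0.006 and 0.006 m and x of bolt in the frame of holder between -0.025 and 0.025 m and angle between bolt's own z axis and vertical below 0.2 rad and angle between the x axis of bolt and the y axis of plate, either way round below 0.3 rad and z of bolt in the frame of plate above 0.0068 m and contact force between nut and holder above 5 N and distance of holder from where it was at the start of the episode below 0.02 m and angle between holder's own z axis and vertical below 0.06 rad and linear speed of each of bolt, holder below 0.02 m/s); the robot touches nothing.
It fails at once if a bystander (hammer, bowl or jar) is moved more than 30 mm (distance of any of hammer, bowl, jar from where it was at the start of the episode above 0.03 m).
It fails at once if the holder is pushed more than 30 mm along or off the plate (distance of holder from where it was at the start of the episode above 0.03 m).
It also fails if it takes over 54 s, if anything falls off the work surface, if the arm or the gripper's body presses on something with over 40 N, if the wrist force passes 120 N, or if a joint passes its speed limit or range.

## Working session

There is one attempt and no reset: what is moved stays moved. The work goes in short steps, each a Python script; the robot and the scene stay as the last script left them, time stands still between calls to the robot, and variables do not carry over. Pictures are saved under pics/ and viewed, at most 10 in all, crops included, and the job is handed in when it is done.

```bash
ls; mkdir -p pics
python3 - <<'E'
from workcell import bot
import cv2,numpy as np
for n in ["side","top"]:
    c=bot.read_camera(n); cv2.imwrite(f"pics/{n}0.png",c["pixels"])
    print(n,c["fx"],c["fy"],c["cx"],c["cy"],np.round(c["R"],4).tolist(),np.round(c["t"],4).tolist())
print(bot.current_clock(),bot.current_tool_rot(),bot.current_ee_pos())
E
```

```text
pics
side 391.5130266688722 391.5130266688722 316.9062982072048 197.36258191108664 [[0.9542, -0.2991, -0.0117], [-0.214, -0.6544, -0.7253], [0.2092, 0.6945, -0.6884]] [-0.5747, 0.1514, 1.1068]
top 475.9659171251637 475.9659171251637 318.9014407323591 201.6722704714009 [[-0.0174, -0.9997, -0.0176], [-0.9984, 0.0183, -0.054], [0.0543, 0.0167, -0.9984]] [0.0021, 0.5792, 1.6134]
0.1 [-5.29573537e-01 -3.09601779e+00  2.47164330e-03] [0.19083296 0.54181008 0.21371736]
```

View pics/side0.png

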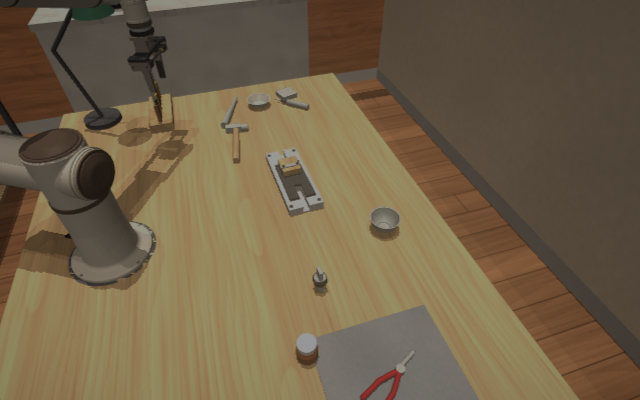

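View pics/top0.png

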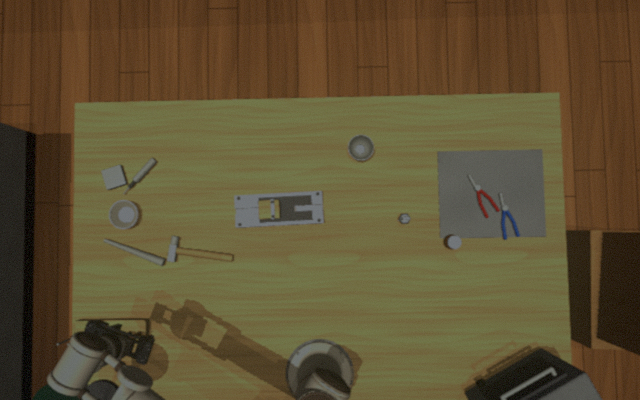

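Side view: bolt with nut at about (320,278), plate around (293,180) with its fork at (303,198), bowl (385,222), jar (307,347). Top view: bolt (404,218), plate from (235,195) to (323,225) with its fork to the right (~(303,208)), hammer (170–233,250), bowl (361,148), jar (453,242).

```bash
cat > h.py <<'E'
import numpy as np,cv2
from workcell import bot
from scipy.spatial.transform import Rotation as Ro
def ray(c,u,v):
    R=np.array(c["R"]);t=np.array(c["t"]);d=R.T@np.array([(u-c["cx"])/c["fx"],(v-c["cy"])/c["fy"],1.]);return -R.T@t,d/np.linalg.norm(d)
def onz(c,u,v,z):
    o,d=ray(c,u,v);return o+d*(z-o[2])/d[2]
def tri(*obs):  # (c,u,v)...
    A=np.zeros((3,3));b=np.zeros(3)
    for c,u,v in obs:
        o,d=ray(c,u,v);P=np.eye(3)-np.outer(d,d);A+=P;b+=P@o
    X=np.linalg.solve(A,b)
    res=[np.linalg.norm((np.eye(3)-np.outer(d,d))@(X-o)) for o,d in (ray(*q) for q in obs)]
    return X,np.round(res,4)
def down(yaw): # tool z down, tool y axis at world angle yaw
    y=np.array([np.cos(yaw),np.sin(yaw),0]);z=np.array([0,0,-1.]);return Ro.from_matrix(np.c_[np.cross(y,z),y,z]).as_rotvec()
def proj(c,X):
    p=np.array(c["R"])@np.asarray(X)+np.array(c["t"]);return p[0]/p[2]*c["fx"]+c["cx"],p[1]/p[2]*c["fy"]+c["cy"]
def tyaw():
    y=Ro.from_rotvec(bot.current_tool_rot()).as_matrix()[:,1];return np.arctan2(y[1],y[0])
E
python3 - <<'E'
from h import *
np.set_printoptions(precision=4,suppress=True)
s=bot.read_camera("side");t=bot.read_camera("top");w=bot.read_camera("wrist")
print("bolt",tri((s,320,278),(t,404,218)),"notch",tri((s,303,200),(t,304,208)))
for p in [(235,194),(323,191),(323,226),(235,227)]: print(onz(t,*p,.026))
for p in [(404,218)]: print(onz(t,*p,.04))
for n,p in dict(bowl=(361,148),jar=(453,242),ham=(233,258),ham2=(172,248)).items(): print(n,onz(t,*p,.03))
R=np.array(w["R"]);o=-R.T@np.array(w["t"]);T=Ro.from_rotvec(bot.current_tool_rot()).as_matrix()
print("cam in tool",T.T@(o-bot.current_ee_pos()),"axes in tool\n",T.T@R.T,w["fx"],"toolyaw",tyaw())
b=np.array([.52,-.2]);
for yaw in np.arange(-3,3.2,.5):
    q=bot.inverse_kinematics([.45,-.15,.25],down(yaw)); print(round(yaw,2),q)
E
```

```text
bolt (array([ 0.5184, -0.2932,  0.0408]), array([0.0007, 0.0007])) notch (array([ 0.564 ,  0.0434, -0.0091]), array([0.0047, 0.0047]))
[0.6101 0.2776 0.026 ]
[ 0.6147 -0.023   0.026 ]
[ 0.4958 -0.0209  0.026 ]
[0.4976 0.2785 0.026 ]
[ 0.5178 -0.2931  0.04  ]
bowl [ 0.7589 -0.1551  0.03  ]
jar [ 0.4344 -0.4567  0.03  ]
ham [0.393  0.2853 0.03  ]
ham2 [0.4301 0.4927 0.03  ]
cam in tool [ 0.0755 -0.0002 -0.1699] axes in tool
 [[-0.0007 -0.9631 -0.2693]
 [ 1.     -0.0006 -0.0006]
 [ 0.0004 -0.2693  0.9631]] 286.2424509838993 toolyaw 1.23198102092867
-3.0 [-0.5773 -0.1326  1.8208 -0.      1.4533  2.4227]
-2.5 [-0.5773 -0.1326  1.8208 -0.      1.4533  1.9227]
-2.0 [-0.5773 -0.1326  1.8208 -0.      1.4533  1.4227]
-1.5 [-0.5773 -0.1326  1.8208 -0.      1.4533  0.9227]
-1.0 [-0.5773 -0.1326  1.8208 -0.      1.4533  0.4227]
-0.5 [-0.5773 -0.1326  1.8208  0.      1.4533 -0.0773]
0.0 [-0.5773 -0.1326  1.8208 -0.      1.4533 -0.5773]
0.5 [-0.5773 -0.1326  1.8208 -0.      1.4533 -1.0773]
1.0 [-0.5773 -0.1326  1.8208  0.      1.4533 -1.5773]
1.5 [-0.5773 -0.1326  1.8208  0.      1.4533 -2.0773]
2.0 [-0.5773 -0.1326  1.8208 -0.      1.4533 -2.5773]
2.5 None
3.0 [-0.5773 -0.1326  1.8208 -0.      1.4533  2.7059]
```

Run:
```python
from h import *
import pickle
D={}
def shot(n,p,yaw):
    bot.goto(p,down(yaw)); bot.hold(.3); D[n]=bot.read_camera("wrist"); cv2.imwrite(f"pics/{n}.png",D[n]["pixels"])
shot("n1",[.52,.05,.24],0.1); shot("n2",[.57,.0,.24],0.1)
shot("b1",[.50,-.25,.22],-.5); shot("b2",[.53,-.31,.22],-.5)
pickle.dump(D,open("D.pkl","wb")); print(bot.current_clock())
ims=[D[k]["pixels"] for k in ("n1","n2","b1","b2")]
ims=[cv2.resize(i,(400,250)) for i in ims]
cv2.imwrite("pics/m1.png",np.vstack([np.hstack(ims[:2]),np.hstack(ims[2:])]))
```

```text
5.55
```

View pics/m1.png

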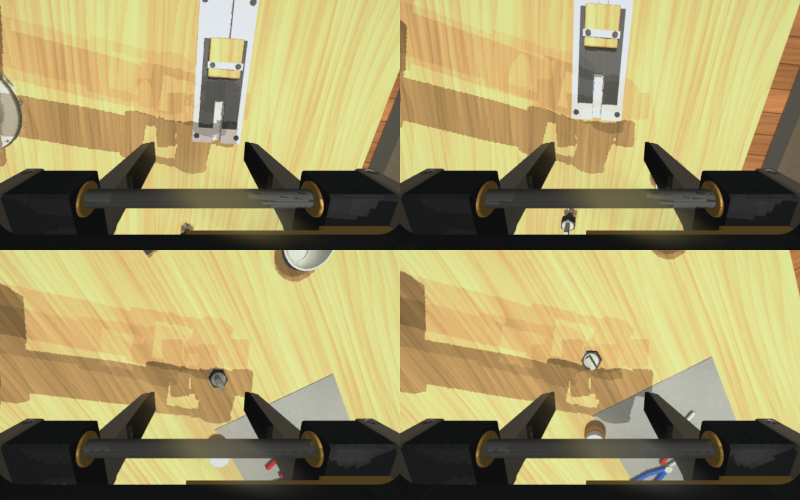

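Wrist views: notch at full-resolution (350,170) in n1 and (318,150) in n2; bolt at (349,206) in b1 and (307,176) in b2, the hex nut dark with a lighter tang on top. Zoom in.

Run:
```python
import cv2,numpy as np,pickle
D=pickle.load(open("D.pkl","rb"))
O=dict(n1=(300,155),n2=(266,120),b1=(314,177),b2=(272,142))
W=dict(n1=(100,75),n2=(100,75),b1=(64,48),b2=(64,48))
t=[cv2.resize(D[k]["pixels"][y:y+W[k][1],x:x+W[k][0]],(400,300),interpolation=cv2.INTER_NEAREST) for k,(x,y) in O.items()]
cv2.imwrite("pics/m2.png",np.vstack([np.hstack(t[:2]),np.hstack(t[2:])]))
```

```text
(no output)
```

View pics/m2.png

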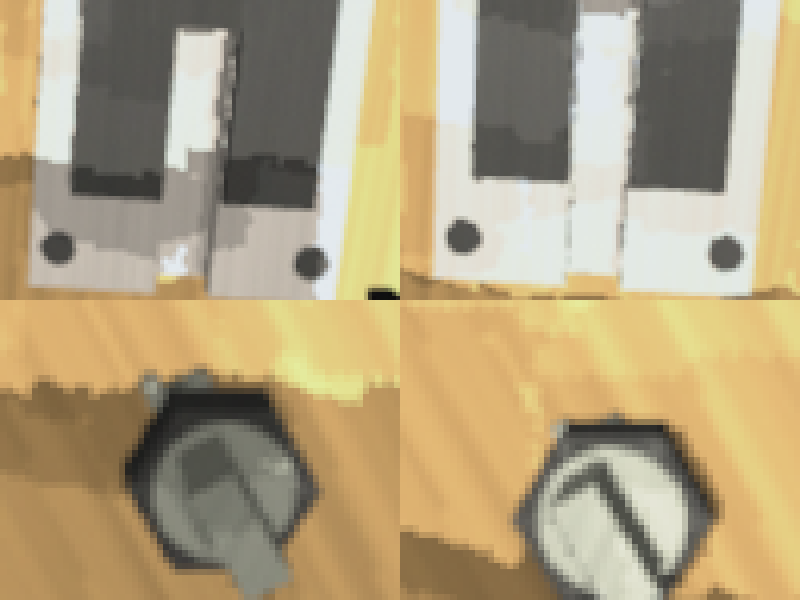

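Top row: foot fork corners clear (n1 crop outer corners (71,198),(317,208); n2 (73,180),(325,190)). Bottom row: hex nut with tang running down-right, cut off at the crop's bottom. I'll re-crop the tang and triangulate the foot.

Run:
```python
from h import *
import pickle
np.set_printoptions(precision=4,suppress=True)
D=pickle.load(open("D.pkl","rb"))
a,b=D["n1"],D["n2"]
f=lambda o,x,y:(o[0]+x/4-.5,o[1]+y/4-.5)
N1=lambda x,y:(a,*f((300,155),x,y)); N2=lambda x,y:(b,*f((266,120),x,y))
L,rl=tri(N1(71,198),N2(73,180)); R,rr=tri(N1(317,208),N2(325,190)); e,re=tri(N1(175,28),N2(180,12))
print("L",L,rl,"R",R,rr,np.linalg.norm(L-R),"notch end left",e,re)
il,_=tri(N1(162,198),N2(168,183)); print("inner left",il)
# edges of dark foot, both images, on z=.034
for n,c in D.items():
    if n[0]!="n": continue
    g=c["pixels"].max(2); m=cv2.morphologyEx((g<105).astype(np.uint8),cv2.MORPH_CLOSE,np.ones((3,3)))
    Lp,Rp=[],[]
    c0=[350,318][n=="n2"]
    for v in range(120 if n=="n2" else 140,160 if n=="n2" else 195):
        r=np.nonzero(m[v,c0-50:c0+50])[0]
        if len(r)>10: Lp.append(onz(c,r[0]+c0-50-.5,v,.034)[:2]); Rp.append(onz(c,r[-1]+c0-50+.5,v,.034)[:2])
    for P in (Lp,Rp):
        vx,vy,x0,y0=cv2.fitLine(np.float32(P),cv2.DIST_HUBER,0,.001,.001).ravel(); 
        if vy<0: vx,vy=-vx,-vy
        print(n,"angle",np.arctan2(vy,vx),"x at y=.03",x0+(0.03-y0)*vx/vy)
t=[]
for k,(x,y) in dict(b1=(322,185),b2=(280,152)).items():
    t.append(cv2.resize(D[k]["pixels"][y:y+60,x:x+50],(400,480),interpolation=cv2.INTER_CUBIC))
cv2.imwrite("pics/m3.png",np.hstack(t))
```

```text
L [0.5215 0.0133 0.0327] [0.0001 0.0001] R [0.6046 0.0195 0.0381] [0.0003 0.0003] 0.08352576735595893 notch end left [0.5518 0.0708 0.0065] [0.0009 0.0009]
inner left [0.5529 0.0149 0.0281]
n1 angle 1.6054031 x at y=.03 0.5211278
n1 angle 1.6302559 x at y=.03 0.6041198
n2 angle 1.5633247 x at y=.03 0.5215807
n2 angle 1.6151369 x at y=.03 0.60396373
```

View pics/m3.png

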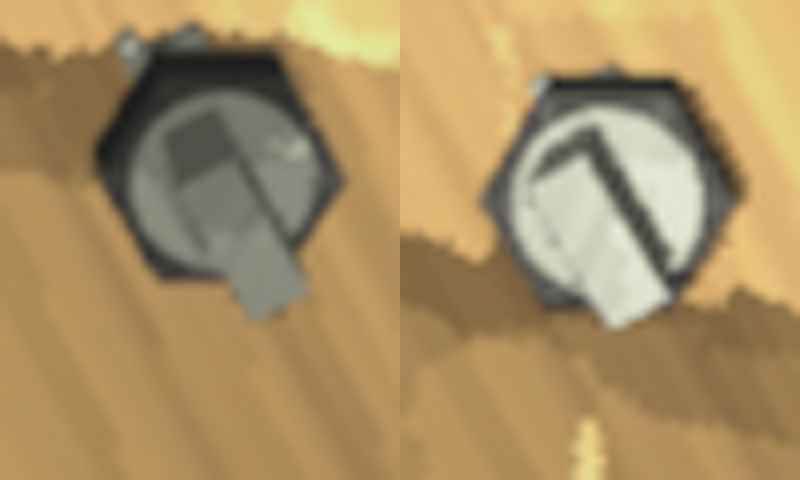

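Tang top face: b2 crop corners (137,182),(182,152),(270,300),(213,328), centre ≈ pixel (304.5,181.5); b1 centre ≈ pixel (351.5,213.5).

Run:
```python
from h import *
import pickle
np.set_printoptions(precision=4,suppress=True)
D=pickle.load(open("D.pkl","rb"))
a,b=D["b1"],D["b2"]
P,r=tri((a,351.5,213.5),(b,304.5,181.5)); print("tang top",P,r)
f=lambda x,y:onz(b,280+x/8-.5,152+y/8-.5,.0775)[:2]
d=f(270,300)-f(182,152); d2=f(213,328)-f(137,182); print("len",np.linalg.norm(d),np.linalg.norm(d2),"ang",np.arctan2(d[1],d[0]),np.arctan2(d2[1],d2[0]))
g=lambda x,y:onz(a,322+x/8-.5,185+y/8-.5,.0775)[:2]
d=g(307,293)-g(222,108); print("b1 ang",np.arctan2(d[1],d[0]))
print("on plane",onz(a,351.5,213.5,.0775),onz(b,304.5,181.5,.0775))
# nut top hexagon centres z=.047
for n,c,o in (("b1",a,(322,185)),("b2",b,(280,152))):
    x,y=dict(b1=(222,190),b2=(607-400,215))[n]; print("nut circle",onz(c,o[0]+x/8-.5,o[1]+y/8-.5,.047))
```

```text
tang top [ 0.5192 -0.2952  0.0706] [0.0001 0.0001]
len 0.024200178061577524 0.023251524462525403 ang -1.550620077106748 -1.6132758668123184
b1 ang -1.6294515334015696
on plane [ 0.5197 -0.2927  0.0775] [ 0.5202 -0.2941  0.0775]
nut circle [ 0.5187 -0.2959  0.047 ]
nut circle [ 0.5185 -0.2962  0.047 ]
```

Run:
```python
from h import *
yaw=-.02; B=np.array([.5193,-.2953])
bot.set_gripper(.5); bot.goto([*B,.12],down(yaw)); bot.line_to([*B,.0512])
print(bot.current_contact_force())
bot.set_gripper(0,40); print(bot.current_opening()*.092,bot.current_grip_force(),bot.current_contact_force())
bot.line_to([*B,.18]); 
bot.goto([.5615,.0464,.18],down(.04)); bot.line_to([.5615,.0464,.128]); bot.hold(.3)
print(bot.current_opening()*.092,bot.current_contact_force(),bot.current_clock())
w=bot.read_camera("wrist"); t=bot.read_camera("side")
import pickle; pickle.dump((w,t),open("E.pkl","wb"))
cv2.imwrite("pics/m4.png",np.hstack([cv2.resize(w["pixels"][90:340,220:420],(400,500),interpolation=cv2.INTER_CUBIC),cv2.resize(t["pixels"][120:245,240:340],(400,500),interpolation=cv2.INTER_CUBIC)]))
```

```text
[-0.27114904  0.06395163 -0.36669461]
0.009424987835115781 40.00044822692871 [0.0262122  0.21412247 1.28999444]
0.009827384796266433 [ 0.50941852 -0.1393748  -2.31983114] 11.2333
```

View pics/m4.png

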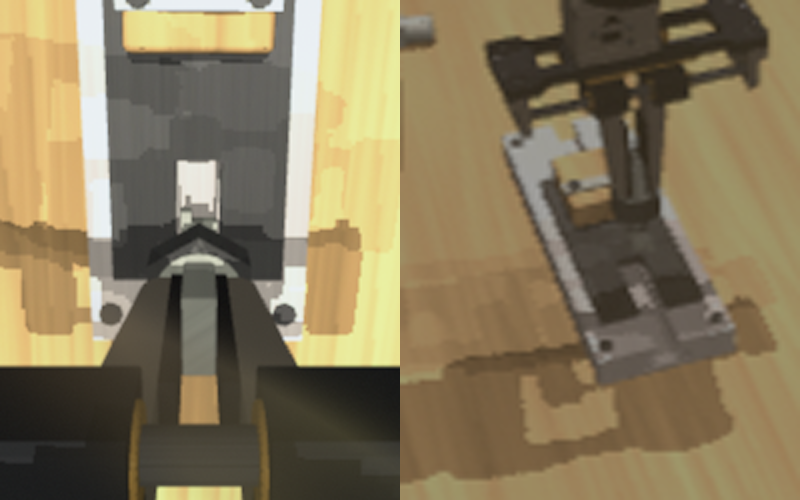

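Left (wrist): bolt held between the fingers, nut and tang at columns ~181–216 (crop), notch edges at ~177–217, foot edges at 112/283: nearly centred. Right (side): bolt hovers above the foot. Now measure the offset numerically.

Run:
```python
from h import *
import pickle
np.set_printoptions(precision=4,suppress=True)
w,t=pickle.load(open("E.pkl","rb"))
T=Ro.from_rotvec(bot.current_tool_rot()).as_matrix(); p=np.array(bot.current_ee_pos()); print(p,tyaw())
g=w["pixels"].max(2).astype(int); o=lambda P:(T.T@(P-p))
res={"fl":[],"fr":[],"nl":[],"nr":[]}
def cross(v,u0,u1,sgn):
    r=g[v,u0:u1]; d=np.diff(r)*sgn; k=int(np.argmax(d)); return u0+k+.5 if d[k]>25 else None
for v in range(125,228):
    for n,u0,u1,s,ok in (("fl",262,285,-1,1),("fr",352,374,1,1),("nl",303,314,1,172<v<192),("nr",323,334,-1,172<v<192)):
        u=cross(v,u0,u1,s) if ok else None
        if u: res[n].append(o(onz(w,u,v,.034))[:2])
for n,P in res.items():
    if len(P)<6: print(n,len(P));continue
    vx,vy,x0,y0=cv2.fitLine(np.float32(P),cv2.DIST_HUBER,0,.0005,.001).ravel(); s=vy/vx
    print(n,len(P),"tool y at x=0",y0-x0*s,"slope",s)
# foot end row(s): find dark->light going down at mid of prongs
for u in (285,345):
    col=g[215:245,u]; k=int(np.argmax(np.diff(col))); P=onz(w,u,215+k+.5,.034); print("end",215+k,o(P)[:2],P[:2])
col=g[160:185,318]; k=int(np.argmax(np.diff(col))); P=onz(w,318,160+k+.5,.034); print("notch end",160+k,o(P)[:2],P[:2])
# tang bias
for v in (240,255,265): print(g[v,300:340])
print("proj tang", proj(w,p+[0,0,.02]))
```

```text
[0.5618 0.0464 0.1286] 0.040095411074893506
fl 103 tool y at x=0 -0.041699495 slope 0.006074619
fr 103 tool y at x=0 0.04202088 slope 0.001220386
nl 19 tool y at x=0 -0.011386119 slope 0.085770845
nr 19 tool y at x=0 0.012604453 slope -0.15538132
end 229 [-0.03   -0.0331] [0.53  0.015]
end 229 [-0.0301  0.0264] [0.5895 0.0173]
notch end 170 [ 0.029  -0.0003] [0.5605 0.0753]
[ 70  70  71  59  37  28  27  24  25  27  83 122 126 127 127 126 125 125
 125 124 124 124 124 125 123 122 121 115  84  19  20  18  17  17  31  55
  68  67  68  67]
[ 83  76  63  56  55  54  53  52  50  49  72 108 126 127 128 129 129 128
 127 126 124 123 121 121 123 123 123 108  68  30  29  28  29  28  27  28
  36  57  69  69]
[ 79  67  66  65  65  66  65  65  64  64  78 107 123 124 125 125 125 126
 126 126 125 124 124 123 123 123 122 106  71  47  47  46  45  45  43  42
  42  42  58  73]
proj tang (np.float64(318.1251880769857), np.float64(254.62425304559432))
```

The foot centre lies 0.2 mm off the tool axis, the fork end is exactly 30 mm back, and the slope is ~0.004 rad. Descend while watching the force.

Run:
```python
from h import *
np.set_printoptions(precision=4,suppress=True)
x,y=.5615,.0464; r=down(.036)
bot.line_to([x,y,.095],rot=r,max_speed=.1)
for z in np.r_[np.arange(.09,.0569,-.003),.0572]:
    bot.line_to([x,y,z],rot=r,max_speed=.05); f=bot.current_contact_force()
    if abs(f[2]+2.3)>6 or np.hypot(*f[:2])>8: print("contact");break
bot.hold(.3)
print(bot.current_ee_pos(),bot.current_contact_force(),bot.current_ft_torque(),bot.current_joints(),bot.current_clock())
w=bot.read_camera("wrist"); cv2.imwrite("pics/m5.png",cv2.resize(w["pixels"][90:290,200:440],(720,600)))
```

```text
[0.5614 0.0464 0.0572] [ 1.0819  0.0738 -2.5073] [-0.0718  0.1386 -0.0126] [-0.132   0.3034  1.7583 -0.0001  1.0799 -0.168 ] 15.3667
```

View pics/m5.png

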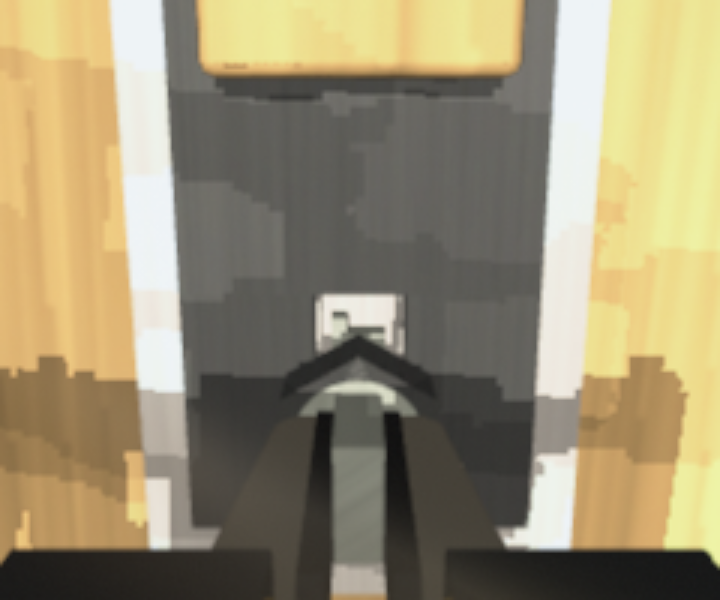

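The nut sits just above the notch at (358,370) and the head is down in the slot with no contact force. Turn clockwise while watching the moment.

Run:
```python
from h import *
np.set_printoptions(precision=3,suppress=True)
p=[.5615,.0464,.0572]
for a in (.3,.6,.9,1.2,1.35,1.45,1.52,1.57,1.6):
    bot.goto(p,down(.036-a)); m=bot.current_ft_torque()[2]; f=np.array(bot.current_contact_force()); print(a,m,f)
    if abs(m)>.8 or np.linalg.norm(f)>15: break
bot.hold(.2); w=bot.read_camera("wrist"); cv2.imwrite("pics/turn.png",w["pixels"])
print(bot.current_clock(),bot.current_ee_pos(),tyaw(),bot.current_joints(),bot.current_opening()*.092)
```

```text
0.3 0.003236954288419831 [ 0.967  0.344 -1.209]
0.6 -0.005222831482179226 [ 0.573  0.265 -2.258]
0.9 -0.004883366353436193 [ 0.183 -0.046 -1.398]
1.2 0.017962137112719174 [-0.558  0.848 -1.671]
1.35 0.0735930310486199 [ 0.085  0.179 -2.033]
1.45 0.012539437268411786 [ 0.023 -0.688 -2.529]
1.52 0.06831131759616962 [-1.212  0.764 -2.033]
1.57 0.031464620715655006 [-1.998  1.119 -2.254]
1.6 0.035692817541574384 [-2.606  0.922 -1.931]
18.5 [0.561 0.047 0.057] -1.5632440564591896 [-0.132  0.304  1.759  0.     1.081  1.431] 0.009339679892024489
```

Run:
```python
from h import *
np.set_printoptions(precision=3,suppress=True)
bot.line_to([.5615,.0464,.0566],max_speed=.03); print(bot.current_contact_force())
bot.set_gripper(.5); bot.hold(.4); print(bot.current_contact_force(),bot.current_grip_force())
bot.line_to([.5615,.0464,.10],max_speed=.15); bot.hold(.2)
w=bot.read_camera("wrist"); import pickle; pickle.dump((w,bot.current_ee_pos(),tyaw()),open("F.pkl","wb"))
print(bot.current_clock()); cv2.imwrite("pics/m6.png",cv2.resize(w["pixels"][150:300,230:430],(800,600),interpolation=cv2.INTER_CUBIC))
```

```text
[-5.625  1.726  2.677]
[-0.851  0.246  0.119] 0.0
20.525
```

View pics/m6.png

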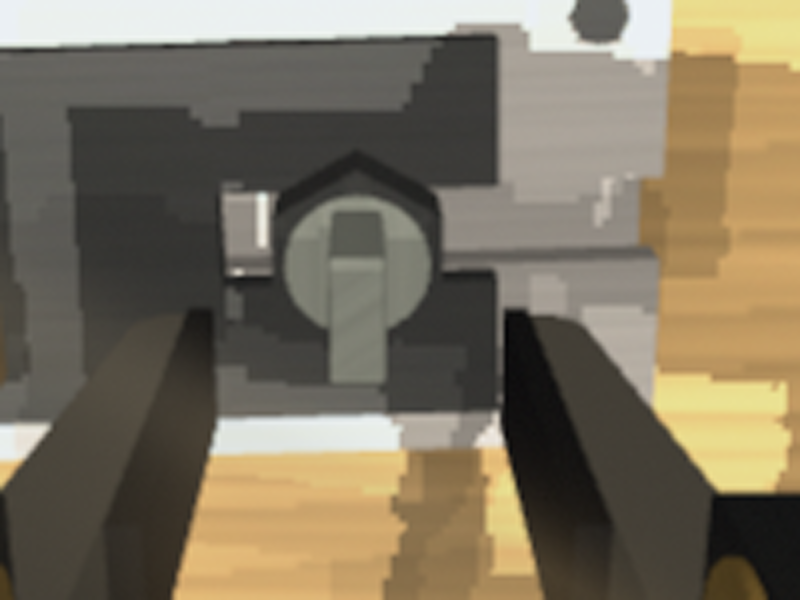

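The bolt stands upright, its tang square to the slot (column ~357) with the nut's vertex up, so flats face the fingers. Grip the nut 60° back and tighten.

Run:
```python
from h import *
np.set_printoptions(precision=3,suppress=True)
y0=-1.563+np.pi/3; p=[.5612,.0464]
bot.goto([*p,.10],down(y0)); bot.line_to([*p,.0368],max_speed=.1); print(bot.current_contact_force())
bot.set_gripper(0,50); print(bot.current_opening()*.092,bot.current_grip_force(),bot.current_contact_force(),bot.current_ft_torque()[2])
for a in (.2,.4,.6,.75,.9,1.0,1.1,1.18,1.24,1.3):
    bot.goto([*p,.0368],down(y0-a)); print(a,bot.current_ft_torque()[2],np.array(bot.current_contact_force()),bot.current_opening()*.092)
    if np.linalg.norm(bot.current_contact_force())>50 : break
print(bot.current_clock(),tyaw(),bot.current_ee_pos())
```

```text
[ 0.224  0.509 -0.624]
0.03362584893458784 49.947418207275724 [ 1.502 -0.931  1.201] 0.007760216593161905
0.2 -0.062376490957527835 [ 1.017 -0.504  0.065] 0.033574576387391496
0.4 0.007025542203145559 [ 0.909 -0.287 -0.98 ] 0.033410972983954436
0.6 0.0998264088644107 [ 1.382 -1.455  0.566] 0.033443843057872874
0.75 -0.05257742856989708 [ 1.198 -0.12   0.145] 0.03332461041180441
0.9 0.1646575061976743 [ 1.242  0.103 -0.225] 0.03370649115518229
1.0 -0.045587685453341686 [2.065 0.194 1.021] 0.03329609154627517
1.1 -0.05832114889350875 [1.293 0.357 0.994] 0.03336133900525444
1.18 -0.03477618338854542 [ 1.2   -0.151  1.378] 0.03353152303216562
1.24 0.07884097146687802 [2.659 0.516 1.328] 0.033248597193896876
1.3 0.09476407622923907 [3.087 1.291 1.14 ] 0.03353117873559041
25.3333 -1.8128523559854315 [0.561 0.046 0.037]
```

Run:
```python
from h import *
w=bot.read_camera("wrist"); s=bot.read_camera("side")
import pickle; pickle.dump((w,bot.current_ee_pos(),tyaw()),open("G.pkl","wb"))
cv2.imwrite("pics/m7.png",cv2.resize(w["pixels"][150:300,230:430],(800,600),interpolation=cv2.INTER_CUBIC))
```

```text
(no output)
```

View pics/m7.png

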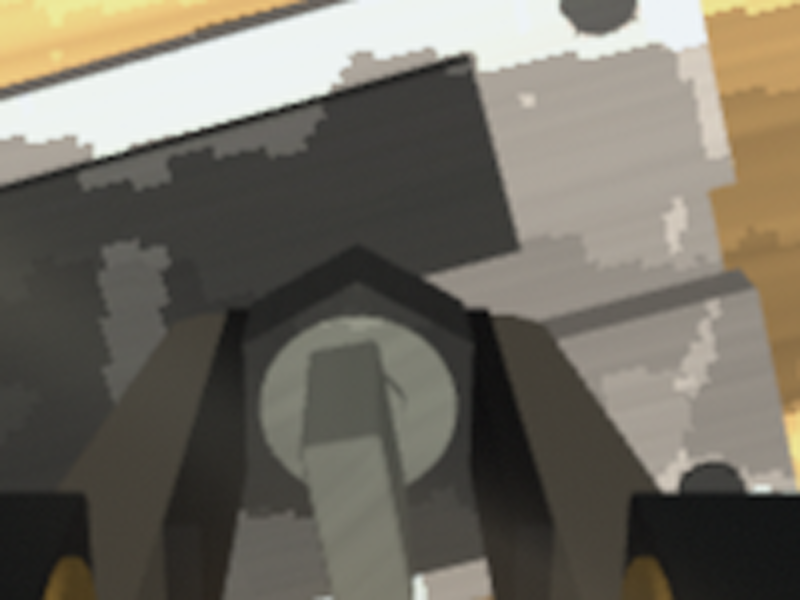

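The nut is in the fingers, and the tang leans only slightly in the image (edge (303,445)→(330,590)), so the bolt stayed near its stop while the nut turned. Quantify.

Run:
```python
from h import *
import pickle
np.set_printoptions(precision=4,suppress=True)
w,p,ty=pickle.load(open("G.pkl","rb"))
f=lambda x,y,z:onz(w,230+x/4-.5,150+y/4-.5,z)
for z in (.083,.0855):
    for a,b in (((303,445),(330,590)),((380,435),(410,600))):
        A,B=f(*a,z),f(*b,z); d=A-B; print(z,"tang dir",np.arctan2(d[1],d[0]),"width",np.linalg.norm(f(303,445,z)-f(380,435,z)))
A,B=f(0,188,.034),f(468,56,.034); d=A-B; print("foot edge dir",np.arctan2(d[1],d[0]),"tool x dir",ty-np.pi/2)
m=[]
for _ in range(10): bot.hold(.05); m.append([*bot.current_ft_torque(),*bot.current_contact_force()])
print(np.mean(m,0),bot.current_clock())
```

```text
0.083 tang dir -0.0884179406018719 width 0.009296607264176344
0.083 tang dir -0.07425762113070454 width 0.009296607264176344
0.0855 tang dir -0.08841794060187273 width 0.009109121579788696
0.0855 tang dir -0.0742576211307047 width 0.009109121579788696
foot edge dir 1.6057614392604627 tool x dir -3.38452089852958
[ 0.2032 -0.2871  0.1389  2.4273  0.9855  1.1582] 25.9333
```

Bolt is 0.115 rad past square (limit 0.3); nut turned ≈1.21 rad relative to it. Add 0.07, let go, and check the tang's rise from the same pose as before.

Run:
```python
from h import *
import pickle
np.set_printoptions(precision=4,suppress=True)
p=[.5612,.0464]
bot.goto([*p,.0368],down(-1.563+np.pi/3-1.37)); bot.hold(.2)
print(bot.current_ft_torque()[2])
bot.set_gripper(.5); bot.hold(.3); bot.line_to([*p,.10],max_speed=.12)
bot.goto([.5615,.0464,.10],down(-1.563)); bot.hold(.3)
w=bot.read_camera("wrist"); w0,p0,t0=pickle.load(open("F.pkl","rb")); print(p0,t0,bot.current_ee_pos(),tyaw(),bot.current_clock())
pickle.dump(w,open("H.pkl","wb"))
cv2.imwrite("pics/m8.png",np.hstack([cv2.resize(c["pixels"][170:270,280:360],(400,500),interpolation=cv2.INTER_CUBIC) for c in (w0,w)]))
```

```text
0.00015355878622791592
[0.5607 0.0465 0.0988] -1.5640368561033988 [0.5615 0.0464 0.1   ] -1.5636526325714166 28.5
```

View pics/m8.png

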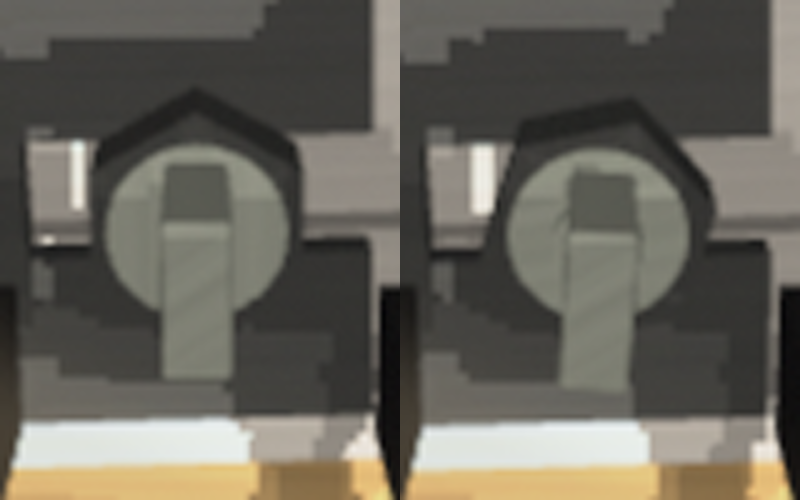

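Run:
```python
from h import *
import pickle
np.set_printoptions(precision=4,suppress=True)
w=pickle.load(open("H.pkl","rb")); w0,p0,t0=pickle.load(open("F.pkl","rb"))
f=lambda c,x,y,z:onz(c,280+x/5-.5,170+y/5-.5,z)
def ang(c,a,b,z): d=(f(c,*b,z)-f(c,*a,z)); return np.arctan2(d[1],d[0])
z=.046
print("nut edges F",ang(w0,(92,160),(197,88),z),ang(w0,(197,88),(300,148),z))
print("nut edges H",ang(w,(120,125),(232,98),z),ang(w,(232,98),(314,190),z))
print("tang F",ang(w0,(161,225),(161,380),.083),ang(w0,(232,225),(234,380),.083))
print("tang H",ang(w,(167,233),(160,388),.085),ang(w,(237,233),(230,390),.085))
# tang length on plane gives height: near/far edge mid
for n,c,b in (("F",w0,((161,225),(161,380),(232,225),(234,380))),("H",w,((167,233),(160,388),(237,233),(230,390)))):
    q=[f(c,*k,.083) for k in b]; print(n,"top centre at z=.083",np.mean(q,0),"len",np.linalg.norm(q[0]-q[1]),np.linalg.norm(q[2]-q[3]))
print("nut circle centre z=.052 F",f(w0,197,232,.052),"H",f(w,198,236,.052))
```

```text
nut edges F -0.9512981195701744 -2.1039188741165518
nut edges H -1.3213102328812047 -2.4176759051895846
tang F 3.1406126884730976 -3.116874916781795
tang H 3.0992165166859307 3.112909893399603
F top centre at z=.083 [0.5623 0.0463 0.083 ] len 0.02307872194110664 0.02308204943983421
H top centre at z=.083 [0.5614 0.046  0.083 ] len 0.023320230744571985 0.02361763202216696
nut circle centre z=.052 F [0.562  0.0464 0.052 ] H [0.562  0.0461 0.052 ]
```

The nut has turned about 1.33 rad relative to the bolt. The tang top's shift with the nut centre unmoved corresponds to a rise of about 2.3 mm, so it is tight. Retreat and hand in.

Run:
```python
from h import *
bot.line_to([.5615,.0464,.2]); bot.hold(.3); print(bot.current_contact_force(),bot.current_clock()); print(bot.job_done())
```

```text
[0.44404898 0.96954722 0.38290012] 29.6167
the job is handed in; nothing more can be done
None
```

I handed the job in at 29.6 s, but no verdict came back: the T-bolt is in the slot, turned to within about 0.1 rad of square, and the nut is turned about 1.33 rad (measured by camera). The head is up about 2.3 mm by camera, though the wrist torque never rose clearly, so the nut's press on the foot is unconfirmed.

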